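# Hang the hand bell on its hook and close the basket

## Robot

A 6-joint arm with a two-finger parallel gripper is mounted at the origin on the work surface. World frame = base frame: x ahead of the robot, y to its left, z up, the work surface at z = 0. Lengths are in m, angles in rad, forces in N, time in s.
With the tool pointing down it reaches from about 0.25 to 0.725 m from the base axis. Payload 4 kg.
Tool frame: the origin (TCP) lies midway between the tips of the shut fingers; the grasp point (between the pads) lies 19 mm behind it; z points along the fingers, y is the direction in which the jaws open and shut (so a half turn about z gives the same grasp; the last joint's range is limited). The gripper opens to 85 mm and grips with 20 to 120 N. Pads are 22 mm wide; open, the fingers measure 114 mm over their backs; the gripper's body (76 mm by 85 mm) begins 54 mm behind the grasp point. The pads swing forward as they close: fully open they stand 13 mm farther back than shut.
Start: joints at [1.183, 0.241, 0.005, 1.335, 0, 1.571], TCP at [0.189, 0.463, 0.231] pointing down, gripper open.
Joint ranges: [-2.72, 2.72], [-1.05, 1.87], [-1.09, 1.28], [-1.99, 2.15], [-1.42, 1.44], [-3.14, 3.14]. Speed limits (rad/s): [2.79, 2.79, 3.14, 3.14, 3.14, 3.14].

## Interface

Orientations are given as a unit quaternion [x, y, z, w].
In Python, from workcell import get_obs, camera, camera_model, job_done, masks_of gives the robot as it stands.
- The arm moves only by the tool jog_arm, never from a script. Its argument "deltas" is a list that holds one entry, the list of rows, each a list of 7 numbers: the shift along the tool's x, y, z in mm, then the turn, a rotation vector about the tool's x, y, z in degrees, then the finger opening in mm, from 0 to 85.4. A call has 1 to 5 rows; each row shifts and turns the pose as measured when the row begins, along the tool's axes as they then stand; what a row does not reach is not made up. A row lasts 1/10 s, in which the tool goes at most 50 mm and 8.59 degrees, less where a joint would pass 70% of its speed; a pose out of reach is approached as far as the arm can. A call with a gripper value outside its range is refused whole. The fingers move at their own pace and stop on an object; the grip force is fixed at half the most. Time passes only in rows, so rows that do not move let the fingers close. It gives the time, the measured TCP pose, the force and the opening at its end, in the units of the state.
- get_obs(): the state, without advancing time (a new reading comes with each control period).
- camera(name): name is "scene" or "top"; returns the picture (480x640x3 uint8, red, green, blue); there is no depth.
- camera_model(name): a dict with "fovy" (degrees; the focal length in pixels is half the picture's height over the tangent of half this angle, whatever the lens; pixels are square), "cx", "cy" (the principal point, pixels), "pose" (4x4, takes a point from camera to world coordinates). Camera axes: x right, y down, z forward; pixel columns grow to the right and rows downward; lengths in m; the calibration is good to about 2 mm. A picture is of the moment at which its call begins. camera_model takes no time and is no camera call.
- job_done(): hands the job in, once; it reports no verdict.
Trained networks look in the newest picture that a camera, given by its name, has taken for a name from the list of things; names that differ only in an ending like _2 or _b are one class to them, and where a whole thing is asked for, a point or a joint stands for the part that bears it (a point fixed in the world has none). Each returns a list of dicts, best first, with "conf" (0 to 1); they miss things now and then, are a little off and sometimes report something else, mostly with a low value. They report only what shows in the picture. A call takes as long as a camera call. They do not tell look-alikes from the thing itself.
- masks_of(target, camera): "pixels" (480x640 bool, what is visible of it) and "at" ([column, row] in pixels, amid what is visible of it).
The state is a dict: "clock": time; "joint_pos": joint angles; "joint_vel": joint speeds; "tau": joint torques, N m; "eef_pos": TCP position; "tool_rot": TCP orientation; "ft_force": force on the tool from outside, world axes, zero at the start; "ft_torque": the same for the moment, N m; "grip_width": finger opening in m.
Only numpy, scipy, OpenCV 4.12 (cv2) and the standard library are available. Lean on these libraries where they do the work, as an engineer would, in place of code of your own. Each camera call takes 0.05 s, during which the arm holds its last target. There are 200 camera calls.

## Task

Take the brass-coloured hand bell out of the black mesh basket and hang it by its loop on the yellow hook under the small wooden shelf, and swing the basket's lid fully shut so that its red tab drops behind the front rim. Leave the cup in the basket and everything else on the worktop where it stands.

Things in the scene. Friction and masses are not known exactly. Their poses are not given: they have to be found in the camera images.
- bell: brass-look hand bell, 168 mm tall, about 150 g, standing in the basket; origin centre of underside, z up. Mouth 72 mm across (z 0), narrowing to 18 mm at z 55; black grip 14 mm (x) by 18 mm (y), z 55 to 122; on top a ring loop in its yz plane (hole looks along x), centre z 144, 48 mm outer, 32 mm inner diameter, 8 mm wire
- bell_hang (a point): point on the bell: the inside top of its loop (bell z 160), which comes to rest on the hook. Axes as the bell's
- bell_grip (a point): point on the bell: on the axis of the black grip, at bell z 84, well below the loop. Axes as the bell's
- hook_stand: fixed wooden stand, a yellow-coated hook under its shelf board. Origin on the table below the middle of the hook's seat, z up; the hook's open end points along the stand's -x. Base board x 35 to 135, y -130 to 130, 12 mm high; 20 mm posts at x 105, y +-115; shelf board x 10 to 125, y -130 to 130, underside at z 305: it roofs the hook; jars on it reach z 381
- hook_seat (a point): top of the hook's wire at the middle of its level seat, 250 mm above the table. Wire 9 mm thick; seat runs along the stand's x from -18 to +24 mm; its front end turns up to 10 mm above the seat's top, its tip reaching x -29; at x 34 the wire rises to the shelf board. Axes as the stand's
- basket: fixed black mesh basket, 160 mm (x) by 220 mm (y), rim 60 mm high, floor 4 mm thick, walls 3 mm. Origin at the centre of its underside; its front is its -x side, the lid is hinged along its far (+x) rim
- basket_lid (a joint): hinge angle of the basket's mesh lid, rad: 0 = shut flat on the rim with the tab behind the front rim, about 1.57 = standing upright; stiff enough to stay where it is left. The lid is 160 mm deep, 220 mm wide, 4 mm thick; its tab points down 17 mm from the middle of the edge
- lid_edge (a point): middle of the lid's free edge (beside the red tab), in the middle of its thickness; 160 mm from the hinge
- lid_hinge (a point): middle of the lid's hinge line, 63 mm above the table, 80 mm behind (+x) the basket's centre; its axis is the basket's y
- demitasse: small blue ceramic cup, 58 mm across, 46 mm tall, standing in the basket beside the bell; origin at the centre of its underside. Bystander
- cezve: aluminium cezve, 80 mm across, 78 mm tall, with a black handle reaching 150 mm along its +y, up to 106 mm high; origin at the centre of its underside. Bystander
- canister: clear acrylic canister with sliding lid, 94 mm square, 138 mm tall; origin at the centre of its underside. Bystander
- scoop: wooden coffee scoop lying flat, 150 mm long along its x, 22 mm high; origin on its underside near the middle. Bystander
- sugar_jar: glass jar with a red cap, 72 mm across, 100 mm tall; origin at the centre of its underside. Bystander
- mug: white mug, 80 mm across, 90 mm tall, handle along its +y; origin at the centre of its underside. Bystander
There are look-alikes about, which are no part of the job. There is more than one size of the bell; the one meant has the size given above.

How it is judged:
At the end, for the whole second after the job is handed in: the bell hangs still from the hook by its loop (inside top of the loop within 35 mm of the middle of the hook's seat, bell borne by the hook, under 0.3 rad from upright, under 0.08 m/s), and the basket's lid is shut (joint under 0.045 rad, so the tab is behind the front rim) (distance between bell_hang and hook_seat below 0.035 m and contact force between bell and hook_stand above 0.3 N and contact force between bell and basket below 0.05 N and angle between bell's own z axis and vertical below 0.3 rad and linear speed of bell below 0.08 m/s and value of joint basket_lid below 0.045 rad); the robot touches nothing.
It fails at once if a bystander is shifted by more than 40 mm or tipped (the cup, cezve, canister, scoop, jar or mug) (distance of any of demitasse, cezve, canister, scoop, sugar_jar, mug from where it was at the start of the episode above 0.04 m or angle between any of demitasse, cezve, canister, scoop, sugar_jar, mug's own z axis and vertical above 0.5 rad).
It also fails if it takes over 70 s, if anything falls off the work surface, if the arm or the gripper's body presses on something with over 40 N, if the wrist force passes 120 N, or if a joint passes its speed limit or range.

## Working session

There is one attempt and no reset: what is moved stays moved. The work goes in short steps, Python scripts to look and compute and a tool call to move; the robot and the scene stay as the last step left them, time stands still between calls to the robot, and variables do not carry over. Pictures are saved under pics/ and viewed, about 8 in all and at most 12, crops included, and the job is handed in when it is done.

Besides the shell and the picture viewer there is one more tool, called after "Call:" as name(argument=value, ...) on one line, values as JSON. jog_arm: Moves the arm, as the interface text tells. Its arguments: {"type":"object","properties":{"deltas":{"type":"array"}},"required":["deltas"]}

```bash
mkdir -p pics
cat > h.py <<'E'
import numpy as np, cv2
from workcell import *
def cam(n):
    m=camera_model(n); f=240/np.tan(np.radians(m['fovy'])/2); return f,m['cx'],m['cy'],np.array(m['pose'])
def ray(n,uv):
    f,cx,cy,T=cam(n); d=T[:3,:3]@np.array([(uv[0]-cx)/f,(uv[1]-cy)/f,1]); return T[:3,3],d/np.linalg.norm(d)
def at_z(n,uv,z):
    o,d=ray(n,uv); return o+d*(z-o[2])/d[2]
def proj(n,p):
    f,cx,cy,T=cam(n); q=(np.atleast_2d(p)-T[:3,3])@T[:3,:3]; return np.c_[q[:,0]/q[:,2]*f+cx,q[:,1]/q[:,2]*f+cy]
def tri(uv1,uv2,a='scene',b='top'):
    o,d=ray(a,uv1);p,e=ray(b,uv2); s=np.linalg.lstsq(np.c_[d,-e],p-o,rcond=None)[0]
    x=o+d*s[0];y=p+e*s[1]; return (x+y)/2,np.linalg.norm(x-y)
def shot(n,name):
    im=camera(n); cv2.imwrite('pics/'+name+'.png',im[:,:,::-1]); return im
E
python3 - <<'E'
from h import *
np.set_printoptions(precision=3,suppress=True)
print(get_obs())
for n in('scene','top'):
    shot(n,n+'0'); print(n,cam(n))
    for t in('bell','basket','basket_lid','hook_stand','demitasse'):
        for m in masks_of(t,n):
            ys,xs=np.where(m['pixels']); print(t,round(m['conf'],2),np.round(m['at']),[xs.min(),xs.max(),ys.min(),ys.max()] if len(xs) else 0)
E
```

```text
{'clock': 0.0, 'joint_pos': array([ 1.183,  0.241,  0.004,  1.335, -0.   ,  1.571]), 'joint_vel': array([ 0.001, -0.001,  0.   ,  0.001,  0.001,  0.001]), 'tau': array([  0.   , -37.232,  25.241,   0.017,   0.   ,  -0.   ]), 'eef_pos': array([0.189, 0.462, 0.23 ]), 'tool_rot': array([ 0.193,  0.981, -0.001, -0.   ]), 'ft_force': array([-0.588, -0.05 ,  0.551]), 'ft_torque': array([0.003, 0.008, 0.028]), 'grip_width': 0.0855673903260409}
scene (np.float64(451.36257293050943), 316.8482874768687, 242.46890102908824, array([[-0.816,  0.444, -0.369,  0.961],
       [ 0.578,  0.633, -0.515,  0.64 ],
       [ 0.005, -0.634, -0.774,  1.117],
       [ 0.   ,  0.   ,  0.   ,  1.   ]]))
bell 0.9 [324. 418.] [np.int64(305), np.int64(342), np.int64(378), np.int64(441)]
bell 0.89 [347. 347.] [np.int64(336), np.int64(362), np.int64(315), np.int64(363)]
bell 0.79 [365. 398.] [np.int64(353), np.int64(377), np.int64(382), np.int64(415)]
bell 0.28 [255. 189.] [np.int64(220), np.int64(294), np.int64(129), np.int64(277)]
basket 0.68 [336. 330.] [np.int64(295), np.int64(390), np.int64(266), np.int64(379)]
[... 754 characters left out ...]
207)]
bell 0.64 [206. 244.] [np.int64(185), np.int64(218), np.int64(228), np.int64(256)]
basket 0.59 [309. 294.] [np.int64(297), np.int64(316), np.int64(274), np.int64(327)]
basket 0.56 [225. 228.] [np.int64(167), np.int64(271), np.int64(189), np.int64(277)]
basket_lid 0.64 [222. 198.] [np.int64(167), np.int64(270), np.int64(190), np.int64(214)]
hook_stand 0.69 [392. 198.] [np.int64(329), np.int64(457), np.int64(161), np.int64(238)]
demitasse 0.89 [243. 247.] [np.int64(233), np.int64(254), np.int64(235), np.int64(257)]
demitasse 0.62 [223. 201.] [np.int64(168), np.int64(269), np.int64(190), np.int64(214)]
demitasse 0.17 [205. 239.] [np.int64(185), np.int64(219), np.int64(228), np.int64(256)]
```

Run:
```python
import cv2
a=cv2.imread('pics/scene0.png');b=cv2.imread('pics/top0.png')
cv2.imwrite('pics/a.png',cv2.resize(a[110:460,170:470],None,fx=1.7,fy=1.7,interpolation=2))
cv2.imwrite('pics/b.png',cv2.resize(b[130:350,110:470],None,fx=2.2,fy=2.2,interpolation=2))
```

```text
(no output)
```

View pics/a.png

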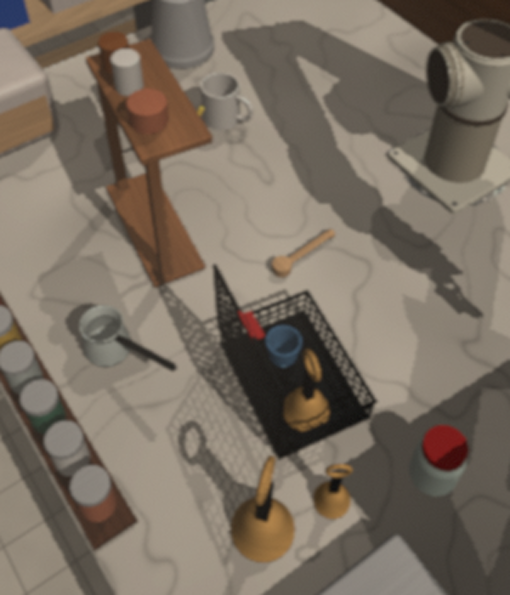

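View pics/b.png

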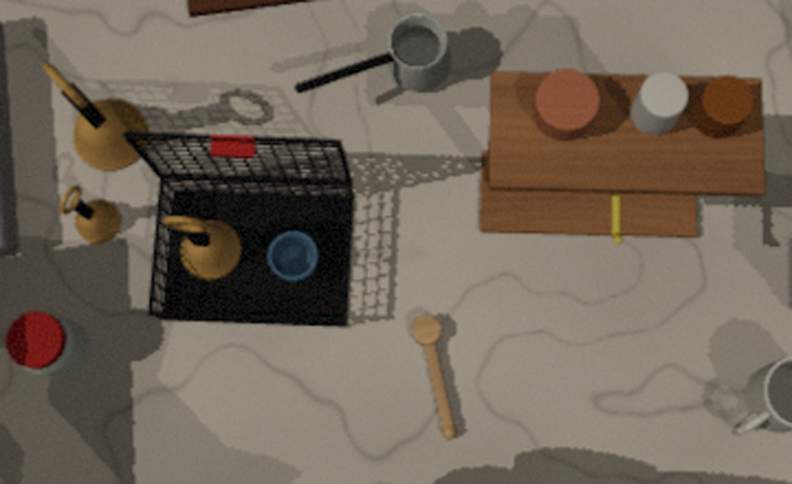

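View pics/scene0.png

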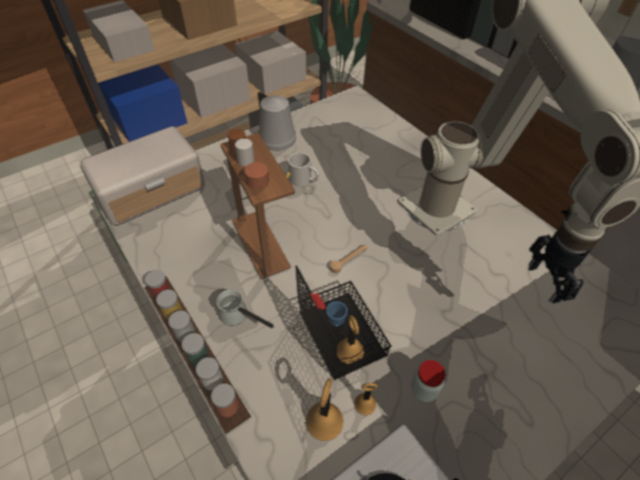

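The views show the target bell in the basket next to the cup (scene ≈(350,345), top ≈(206,244)). The lid stands roughly upright, two decoy bells are outside, and the yellow hook tip is at top ≈(390,240). Next I fit the poses.

```bash
cat > fit.py <<'E'
from h import *
from scipy.optimize import minimize, least_squares
np.set_printoptions(precision=4,suppress=True)
def Rz(a): c,s=np.cos(a),np.sin(a); return np.array([[c,-s,0],[s,c,0],[0,0,1]])
def bellpts():
    P=[];t=np.linspace(0,2*np.pi,40,endpoint=False)
    for z in np.linspace(0,.055,12):
        r=.036+(.009-.036)*(z/.055)**.8; P+=[[r*k*np.cos(a),r*k*np.sin(a),z] for a in t for k in(.5,1)]
    P+=[[x,y,z] for x in(-.007,0,.007) for y in(-.009,0,.009) for z in np.linspace(.055,.122,30)]
    P+=[[x,r*np.cos(a),.144+r*np.sin(a)] for a in np.linspace(0,2*np.pi,90) for r in(.017,.020,.0235) for x in(-.004,.004)]
    return np.array(P)
def render(n,P):
    im=np.zeros((480,640),np.uint8)
    for u,v in np.round(proj(n,P)).astype(int):
        if 0<=u<640 and 0<=v<480: im[v,u]=1
    return cv2.morphologyEx(im,cv2.MORPH_CLOSE,np.ones((3,3),np.uint8))>0
def bellpose(masks,z=.004,x0=(0.4,0.2)):
    B=bellpts();best=(-1,)
    def score(p): 
        P=B@Rz(p[2]).T+[p[0],p[1],z]; s=0
        for n,m in masks.items():
            r=render(n,P); s+=(r&m).sum()/(r|m).sum()
        return s
    for yaw in np.arange(0,np.pi,.2):
        r=minimize(lambda p:-score([p[0],p[1],p[2]]),[*x0,yaw],method='Nelder-Mead',options=dict(initial_simplex=[[*x0,yaw],[x0[0]+.02,x0[1],yaw],[x0[0],x0[1]+.02,yaw],[x0[0],x0[1],yaw+.2]],maxiter=80))
        if -r.fun>best[0]: best=(-r.fun,r.x)
    return best
def basketpts(p,names):
    x,y,a,l=p; L={'fl':(-.08,.11,.06),'fr':(-.08,-.11,.06),'bl':(.08,.11,.06),'br':(.08,-.11,.06)}
    for k,yy in(('tl',.11),('tr',-.11),('tm',0)): L[k]=(.08-.16*np.cos(l),yy,.063+.16*np.sin(l))
    return np.array([L[k] for k in names])@Rz(a).T+[x,y,0]
E
python3 - <<'E'
from fit import *
obs=[('top','fl',179.1,272.7),('top','fr',268.2,277.3),('top','br',270.5,216.4),('top','tl',168.2,190.5),('top','tr',264.5,194.5),
('scene','fl',170+374/1.7,110+403/1.7),('scene','fr',170+307/1.7,110+294/1.7),('scene','tr',170+215/1.7,110+266/1.7)]
def res(p): return np.concatenate([proj(n,basketpts(p,[k]))[0]-[u,v] for n,k,u,v in obs])
r=least_squares(res,[.3,.25,0,1.5],loss='soft_l1'); print('basket',r.x); print(res(r.x).reshape(-1,2))
for n,uv,bx in(('scene',0,0),):pass
camera('scene');camera('top')
ms={}
exp=np.r_[r.x[:2],.08]
for n in('scene','top'):
    e=proj(n,exp)[0]
    m=min(masks_of('bell',n),key=lambda m:np.hypot(*(np.array(m['at'])-e))); ms[n]=m['pixels']; print(n,m['at'],m['pixels'].sum())
x0=at_z('top',(110+210/2.2,130+250/2.2),.03)[:2]; print(x0)
for k in(ms,{'top':ms['top']}): print('bell',bellpose(k,x0=tuple(x0)))
# yellow hook, base corners
for n in('top','scene'):
    im=cv2.imread(f'pics/{n}0.png'); h=cv2.cvtColor(im,cv2.COLOR_BGR2HSV)
    y=cv2.inRange(h,(22,130,90),(34,255,255)); 
    c,l,s,ce=cv2.connectedComponentsWithStats(y); print(n,[(list(map(int,s[i])),ce[i]) for i in range(1,c) if s[i][4]>6])
print('base front', at_z('top',(110+481/2.2,130+231/2.2),.0),at_z('top',(110+697/2.2,130+236/2.2),.0))
for u,v in((490,73),(762,78),(764,193),(488,189)): print('shelf',at_z('top',(110+u/2.2,130+v/2.2),.325))
E
```

```text
basket [ 0.5543  0.1959 -0.1885  1.5987]
[[-0.9098 -0.2239]
 [-2.1726 -0.691 ]
 [-0.4402 -1.9259]
 [-0.0895 -0.1382]
 [ 0.3247  0.2295]
 [ 0.6122 -3.115 ]
 [ 0.6069 -3.7086]
 [-0.478  -2.3303]]
scene [347.1, 346.3] 723
top [203.7, 241.4] 707
[0.5666 0.2491]Traceback (most recent call last):
  File "<stdin>", line 14, in <module>
  File "fit.py", line 25, in bellpose
    r=minimize(lambda p:-score([p[0],p[1],p[2]]),[*x0,yaw],method='Nelder-Mead',options=dict(initial_simplex=[[*x0,yaw],[x0[0]+.02,x0[1],yaw],[x0[0],x0[1]+.02,yaw],[x0[0],x0[1],yaw+.2]],maxiter=80))
    res = _minimize_neldermead(fun, x0, args, callback, bounds=bounds,
                               **options)
    fxr = func(xr)
    fx = function(np.copy(x), *(wrapper_args + args))
  File "fit.py", line 25, in <lambda>
    r=minimize(lambda p:-score([p[0],p[1],p[2]]),[*x0,yaw],method='Nelder-Mead',options=dict(initial_simplex=[[*x0,yaw],[x0[0]+.02,x0[1],yaw],[x0[0],x0[1]+.02,yaw],[x0[0],x0[1],yaw+.2]],maxiter=80))
                         ~~~~~^^^^^^^^^^^^^^^^^^
  File "fit.py", line 22, in score
    r=render(n,P); s+=(r&m).sum()/(r|m).sum()
  File "fit.py", line 14, in render
    for u,v in np.round(proj(n,P)).astype(int):
                        ~~~~^^^^^
  File "h.py", line 10, in proj
    f,cx,cy,T=cam(n); q=(np.atleast_2d(p)-T[:3,3])@T[:3,:3]; return np.c_[q[:,0]/q[:,2]*f+cx,q[:,1]/q[:,2]*f+cy]
              ~~~^^^
  File "h.py", line 4, in cam
    m=camera_model(n); f=240/np.tan(np.radians(m['fovy'])/2); return f,m['cx'],m['cy'],np.array(m['pose'])
ValueError: time passes only in moves, steps and waits
```

```bash
python3 - <<'E'
s=open('h.py').read()
s=s.replace("def cam(n):\n","from functools import lru_cache\n@lru_cache\ndef cam(n):\n")
open('h.py','w').write(s)
E
python3 - <<'E'
from fit import *
print({k:v for k,v in camera_model('top').items() if k!='pose'},get_obs()['clock'])
camera('scene');camera('top')
e={'scene':(347,346),'top':(204,242)};ms={}
for n in('scene','top'):
    m=min(masks_of('bell',n),key=lambda m:np.hypot(*(np.array(m['at'])-e[n]))); ms[n]=m['pixels']
np.savez('bellmask.npz',**ms)
for k in(ms,{'top':ms['top']},{'scene':ms['scene']}): print('bell',bellpose(k,x0=(.567,.249)))
for n in('top','scene'):
    im=cv2.imread(f'pics/{n}0.png'); h=cv2.cvtColor(im,cv2.COLOR_BGR2HSV)
    y=cv2.inRange(h,(22,130,90),(34,255,255)); 
    c,l,s,ce=cv2.connectedComponentsWithStats(y); print(n,[(list(map(int,s[i])),ce[i]) for i in range(1,c) if s[i][4]>6])
print('base front', at_z('top',(110+481/2.2,130+231/2.2),.012),at_z('top',(110+697/2.2,130+236/2.2),.012))
for u,v in((490,73),(762,78),(764,193),(488,189)): print('shelf',at_z('top',(110+u/2.2,130+v/2.2),.325))
E
```

```text
{'fovy': 47.46609834325627, 'cx': 310.0951743795946, 'cy': 236.8140733324924} 0.8
bell (np.float64(1.718820677262447), array([0.5742, 0.2521, 2.5843]))
bell (np.float64(0.9271428571428572), array([0.5741, 0.2519, 2.747 ]))
bell (np.float64(0.8090659340659341), array([0.5749, 0.2519, 2.5062]))
top [([628, 193, 12, 14, 115], array([634.6   , 199.3913])), ([388, 218, 4, 23, 85], array([389.5412, 228.7412]))]
scene []
base front [ 0.5481 -0.0703  0.012 ] [ 0.5059 -0.3241  0.012 ]
shelf [ 0.6337 -0.0821  0.325 ]
shelf [ 0.5922 -0.3374  0.325 ]
shelf [ 0.4813 -0.3173  0.325 ]
shelf [ 0.5214 -0.0633  0.325 ]
```

Run:
```python
from fit import *
c=lambda u,v:(110+u/2.2,130+v/2.2)
print('jar',at_z('top',c(37,340),.1),'mug',proj,at_z('top',c(800,392),.09)) if 0 else None
print('jar',at_z('top',c(37,340),.1),'mug',at_z('top',c(803,392),.09),'cup',at_z('top',c(293,256),.05),'cez',at_z('top',c(420,45),.078),'cezh',at_z('top',c(300,88),.1),'scoop',at_z('top',c(427,330),.02),at_z('top',c(450,435),.01))
print('big bell',at_z('top',c(108,135),.03),'hooktip',at_z('top',(389.7,240.5),.253),at_z('top',(389.7,218),.25))
a,b=cv2.imread('pics/scene0.png'),cv2.imread('pics/top0.png')
st=np.array([.492,-.190,0]);sa=-.16
seat=np.array([[x,0,z] for x,z in((-29,260),(-18,245),(24,245),(34,250),(34,305))])/1e3@Rz(sa).T+st
sh=np.array([[x,y,305] for x,y in((10,-130),(10,130),(125,130),(125,-130),(10,-130))])/1e3@Rz(sa).T+st
bs=np.array([[x,y,12] for x,y in((35,-130),(35,130),(135,130),(135,-130),(35,-130))])/1e3@Rz(sa).T+st
th=np.linspace(0,6.283,40)
B=lambda yaw:[np.array(q)@Rz(yaw).T+[.5742,.252,.004] for q in (np.c_[.036*np.cos(th),.036*np.sin(th),0*th],np.c_[0*th,.024*np.cos(th),.144+.024*np.sin(th)])]
bk=basketpts([.5543,.1959,-.1885,1.5987],['fl','fr','br','tr','tl','bl','fl'])
out=[]
for n,im,(u0,v0,s) in(('scene',a,(200,110,2.6)),('top',b,(160,130,2.6))):
    big=cv2.resize(im[v0:v0+(280 if n=='scene' else 155),u0:u0+(200 if n=='scene' else 305)],None,fx=s,fy=s,interpolation=2)
    for P,col in((seat,(255,0,255)),(sh,(255,255,0)),(bs,(0,255,0)),(B(-.557)[0],(0,0,255)),(B(-.557)[1],(0,0,255)),(B(-.4)[1],(255,255,255)),(bk,(255,128,0))):
        q=((proj(n,P)-[u0,v0]+.5)*s).astype(np.int32); cv2.polylines(big,[q],False,col,1)
    cv2.imwrite(f'pics/ov_{n}.png',big); print(big.shape)
```

```text
jar [0.4773 0.4356 0.1   ] mug [ 0.3039 -0.3877  0.09  ] cup [0.5416 0.1515 0.05  ] cez [ 0.7656 -0.0282  0.078 ] cezh [0.725 0.116 0.1  ] scoop [0.4386 0.0099 0.02  ] [0.3156 0.0004 0.01  ]
big bell [0.7238 0.3561 0.03  ] hooktip [ 0.467  -0.1846  0.253 ] [ 0.5172 -0.1937  0.25  ]
(728, 520, 3)
(403, 793, 3)
```

View pics/ov_top.png

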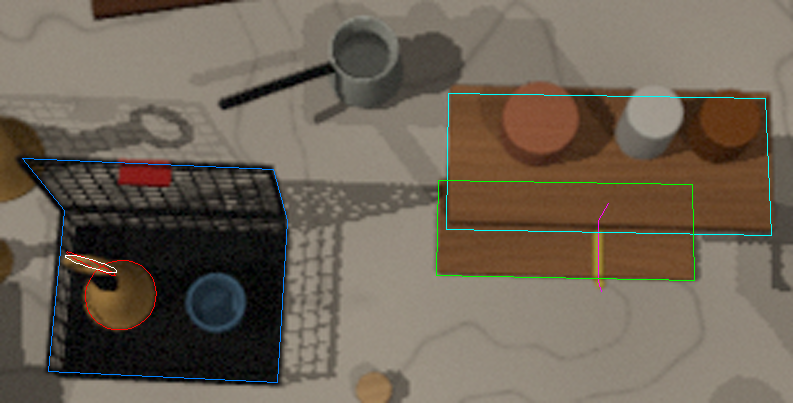

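View pics/ov_scene.png

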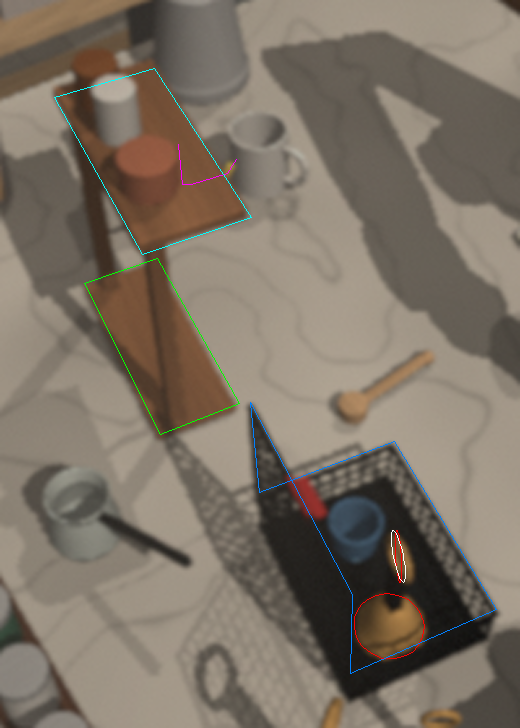

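Overlays fit well: the basket, lid, hook, shelf and bell are all within 2–4 mm. I approach the grip with the tool tilted 35° below horizontal and aligned with the bell's x.

```bash
cat > plan.py <<'E'
from h import *
from scipy.spatial.transform import Rotation as R
np.set_printoptions(precision=3,suppress=True)
def orient(yaw,tilt,flip=1):
    f=np.array([np.cos(yaw),np.sin(yaw),0]);l=np.array([-f[1],f[0],0]);u=np.array([0,0,1])
    z=f*np.cos(tilt)-u*np.sin(tilt); y=flip*l; return R.from_matrix(np.c_[np.cross(y,z),y,z])
def go(p,r,grasp=True,maxa=8.2,maxd=45,cur=None):
    """rows (same each) of a constant screw to bring grasp point/TCP to p, orientation r"""
    o=get_obs(); T0=np.eye(4);T0[:3,3]=o['eef_pos'];T0[:3,:3]=R.from_quat(o['tool_rot']).as_matrix()
    T1=np.eye(4);T1[:3,:3]=r.as_matrix();T1[:3,3]=np.array(p)+(r.apply([0,0,.019]) if grasp else 0)
    D=np.linalg.inv(T0)@T1; from scipy.linalg import expm,logm
    L=logm(D).real
    n=1
    while True:
        E=expm(L/n);a=np.degrees(R.from_matrix(E[:3,:3]).as_rotvec());d=E[:3,3]*1e3
        if np.linalg.norm(a)<maxa and np.linalg.norm(d)<maxd: break
        n+=1
    print('n',n,'row',np.round(d,1),np.round(a,2),'target tcp',T1[:3,3])
    P=[(T0@expm(L*k/n))[:3,3] for k in range(n+1)]; print(np.round(P[::max(1,n//4)],3).tolist())
    print('joints',o['joint_pos'],'F',o['ft_force'],'w',o['grip_width'],'t',o['clock'])
E
python3 - <<'E'
from plan import *
r=orient(-.5,np.radians(35)); f=r.apply([0,0,1])
p=np.array([.574,.252,.092])-f*.13; p[2]+=.06
for fl in(1,-1):go(p,orient(-.5,np.radians(35),fl))
E
```

```text
n 9 row [-35.8  -2.5  18.3] [ 0.34 -6.1   0.66] target tcp [0.494 0.296 0.216]
[[0.189, 0.463, 0.231], [0.255, 0.43, 0.199], [0.324, 0.394, 0.182], [0.395, 0.355, 0.183], [0.462, 0.315, 0.201]]
joints [1.183 0.241 0.005 1.335 0.    1.571] F [ 0.682 -0.246 -0.36 ] w 0.08556748486917748 t 1.0
n 22 row [ -3.5 -21.1   6.5] [ 3.66  0.21 -7.03] target tcp [0.494 0.296 0.216]
[[0.189, 0.463, 0.231], [0.191, 0.355, 0.211], [0.254, 0.266, 0.217], [0.358, 0.232, 0.228], [0.462, 0.266, 0.225]]
joints [1.183 0.241 0.005 1.335 0.    1.571] F [ 0.682 -0.246 -0.36 ] w 0.08556748486917748 t 1.0
```

Call:
jog_arm(deltas=[[[-36,-2.5,18,0.34,-6.1,0.66,60],[-36,-2.5,18,0.34,-6.1,0.66,60],[-36,-2.5,18,0.34,-6.1,0.66,60],[-36,-2.5,18,0.34,-6.1,0.66,60],[-36,-2.5,18,0.34,-6.1,0.66,60]]])

```text
clock: 1.5
eef_pos: [0.366, 0.3743, 0.1852]
tool_rot: [0.214, 0.938, -0.063, 0.265]
ft_force: [0.3, 1.0, -0.5]
grip_width: 0.06
```

Run:
```python
from plan import *
r=orient(-.5,np.radians(35)); f=r.apply([0,0,1])
p=np.array([.574,.252,.092])-f*.13; p[2]+=.06
go(p,r)
```

```text
n 4 row [-33.7  -3.1  18.6] [ 0.45 -5.86  0.59] target tcp [0.494 0.296 0.216]
[[0.366, 0.374, 0.185], [0.399, 0.355, 0.187], [0.432, 0.335, 0.193], [0.464, 0.315, 0.202], [0.494, 0.296, 0.216]]
joints [ 1.105  0.295 -0.168  1.103 -0.551  1.551] F [ 0.337  1.02  -0.488] w 0.05997230747170795 t 1.5
```

Call:
jog_arm(deltas=[[[-34,-3,19,0.45,-5.9,0.6,60],[-34,-3,19,0.45,-5.9,0.6,60],[-34,-3,19,0.45,-5.9,0.6,60],[-34,-3,19,0.45,-5.9,0.6,60]]])

```text
clock: 1.9
eef_pos: [0.4998, 0.2924, 0.2164]
tool_rot: [0.219, 0.855, -0.118, 0.455]
ft_force: [-0.9, 0.5, -0.7]
grip_width: 0.0602
```

Run:
```python
from plan import *
r=orient(-.5,np.radians(35)); f=r.apply([0,0,1])
p=np.array([.574,.252,.092])
go(p-f*.1,r)
im=camera('scene')[230:410,270:450]; cv2.imwrite('pics/c1.png',cv2.resize(im[:,:,::-1],None,fx=3,fy=3,interpolation=2))
```

```text
n 2 row [27.1  0.1 29.4] [-0.07  0.53  0.01] target tcp [0.516 0.284 0.138]
[[0.5, 0.292, 0.216], [0.508, 0.288, 0.177], [0.516, 0.284, 0.138]]
joints [ 0.977  0.335 -0.283  0.819 -0.973  1.407] F [-0.897  0.488 -0.681] w 0.0602343871469174 t 1.9
```

View pics/c1.png

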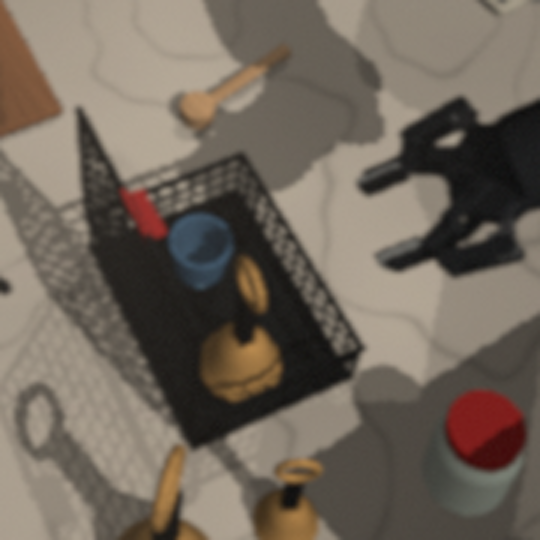

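Fingers are open, behind and above the bell, and clear of the rim and jar. I go to the standoff and then forward along the tool axis.

Call:
jog_arm(deltas=[[[27,0,29,0,0.5,0,60],[27,0,29,0,0.5,0,60],[0,0,25,0,0,0,60],[0,0,25,0,0,0,60]]])

```text
clock: 2.35
eef_pos: [0.5556, 0.2635, 0.1098]
tool_rot: [0.222, 0.858, -0.113, 0.449]
ft_force: [0.1, -0.2, 0.6]
grip_width: 0.0602
```

Run:
```python
from plan import *
r=orient(-.5,np.radians(35)); f=r.apply([0,0,1])
p=np.array([.574,.252,.092])
go(p,r)
im=camera('scene')[260:380,300:420]; cv2.imwrite('pics/c2.png',cv2.resize(im[:,:,::-1],None,fx=4,fy=4,interpolation=2))
e=get_obs()['eef_pos'];print(e,proj('scene',e)-[300,260],proj('scene',p)-[300,260])
```

```text
n 2 row [ 1.2 -0.7 23.5] [ 0.01  0.1  -0.17] target tcp [0.588 0.245 0.081]
[[0.556, 0.264, 0.11], [0.572, 0.254, 0.095], [0.588, 0.245, 0.081]]
joints [ 0.849  0.478 -0.412  0.374 -0.929  1.2  ] F [ 0.125 -0.196  0.647] w 0.060166770844960284 t 2.35
[0.556 0.261 0.107] [[59.517 70.403]] [[51.322 74.431]]
```

View pics/c2.png

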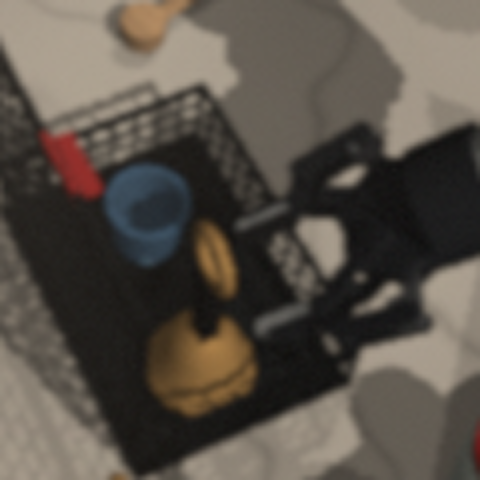

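The fingers straddle the grip line: tips at about (235,222) and (258,325) in the crop, with the grip at about (206,302) between them. I go forward and close.

Call:
jog_arm(deltas=[[[1,-1,24,0,0,0,60],[0,0,24,0,0,0,60],[0,0,0,0,0,0,60]]])

```text
clock: 2.7
eef_pos: [0.5906, 0.2404, 0.0768]
tool_rot: [0.222, 0.859, -0.115, 0.447]
ft_force: [0.0, -0.1, 0.1]
grip_width: 0.0599
```

Call:
jog_arm(deltas=[[[0,0,0,0,0,0,10],[0,0,0,0,0,0,10],[0,0,0,0,0,0,10],[0,0,0,0,0,0,10],[0,0,0,0,0,0,10]]])

```text
clock: 3.2
eef_pos: [0.5893, 0.2434, 0.0785]
tool_rot: [0.222, 0.859, -0.113, 0.447]
ft_force: [-0.3, 0.4, -1.0]
grip_width: 0.0179
```

Run:
```python
from plan import *
r=orient(-.5,np.radians(35))
go([.574,.252,.092],r)
im=camera('scene')[260:380,300:420]; cv2.imwrite('pics/c3.png',cv2.resize(im[:,:,::-1],None,fx=4,fy=4,interpolation=2))
```

```text
n 1 row [-0.9  0.2 -3.1] [-0.04 -0.11 -0.25] target tcp [0.588 0.245 0.081]
[[0.589, 0.243, 0.079], [0.588, 0.245, 0.081]]
joints [ 0.773  0.536 -0.433  0.208 -0.898  1.086] F [-0.332  0.379 -0.986] w 0.017873717922365973 t 3.2
```

View pics/c3.png

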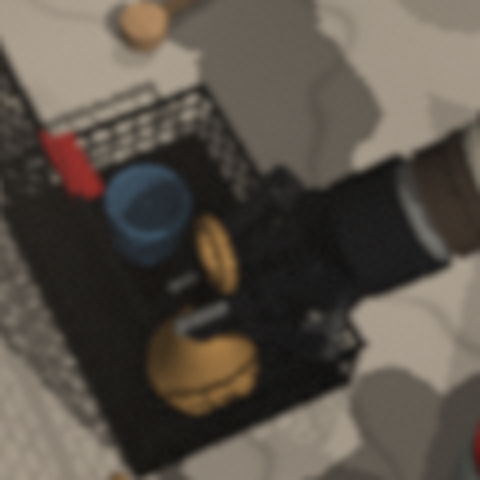

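Gripped at 17.9 mm, which matches the grip's y width, so the bell's yaw is aligned with the tool. Lifting straight up.

Call:
jog_arm(deltas=[[[-14,0,-10,0,0,0,10],[-28,0,-20,0,0,0,10],[-28,0,-20,0,0,0,10],[-24,0,-17,0,0,0,10],[0,0,0,0,0,0,10]]])

```text
clock: 3.75
eef_pos: [0.5866, 0.2435, 0.1954]
tool_rot: [0.219, 0.861, -0.115, 0.445]
ft_force: [0.7, 0.6, -1.1]
grip_width: 0.0187
```

```bash
cat >> plan.py <<'E'
# bell pose in tool frame, from the grasp
Rg=R.from_quat([.222,.859,-.113,.447]); tg=np.array([.5893,.2434,.0785])
zz=Rg.as_matrix()[:,2]; yawg=np.arctan2(zz[1],zz[0])
Hl=Rg.inv().apply(np.array([.574,.252,.164])-tg)   # bell_hang in tool frame
def hang(): o=get_obs(); return o['eef_pos']+R.from_quat(o['tool_rot']).apply(Hl)
S=np.array([.492,-.190,0]); SA=-.16; sx=np.array([np.cos(SA),np.sin(SA),0]); sy=np.array([-sx[1],sx[0],0])
def gohang(x,y,z,tilt=None,**k):
    t=np.arcsin(-zz[2]); r=orient(SA,t); p=S+sx*x+sy*y+[0,0,z]-r.apply(Hl)
    go(p,r,grasp=False,**k)
    h=hang()-S; o=get_obs(); print('hang in stand',h@sx,h@sy,h[2],'yaw',np.arctan2(*R.from_quat(o['tool_rot']).as_matrix()[1::-1,2]))
E
python3 - <<'E'
from plan import *
gohang(-.085,0,.268,maxd=40,maxa=5)
im=camera('scene')[200:380,230:420]; cv2.imwrite('pics/c4.png',cv2.resize(im[:,:,::-1],None,fx=3,fy=3,interpolation=2))
E
```

```text
n 12 row [  1.3 -37.9   0. ] [-1.34 -0.02 -0.93] target tcp [ 0.425 -0.18   0.183]
[[0.587, 0.244, 0.195], [0.533, 0.143, 0.192], [0.488, 0.039, 0.189], [0.452, -0.069, 0.186], [0.425, -0.18, 0.183]]
joints [ 0.776  0.351 -0.326  0.507 -0.897  1.088] F [ 0.72   0.611 -1.122] w 0.01873961184183648 t 3.75
hang in stand 0.008303857212688864 0.44954024430616585 0.2809459870609046 yaw -0.5027039100628455
```

View pics/c4.png

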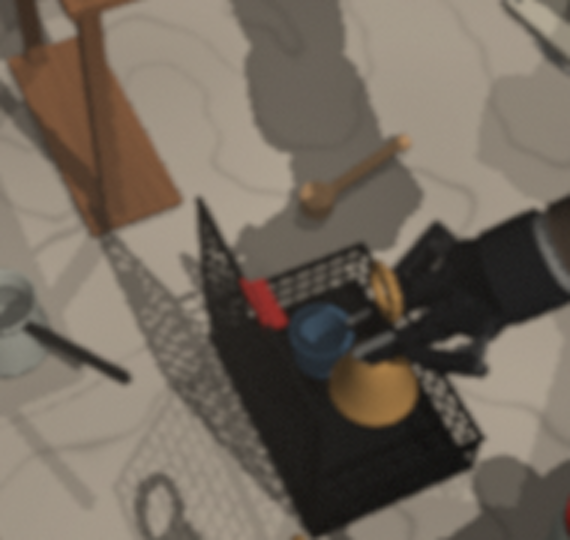

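The bell is lifted, upright, and clear of the basket, and the cup has not moved. Carrying it towards the hook.

Call:
jog_arm(deltas=[[[1,-20,0,-1.3,0,-0.9,10],[1,-38,0,-1.3,0,-0.9,10],[1,-38,0,-1.3,0,-0.9,10],[1,-38,0,-1.3,0,-0.9,10],[1,-38,0,-1.3,0,-0.9,10]]])

```text
clock: 4.3
eef_pos: [0.5072, 0.0885, 0.1824]
tool_rot: [0.152, 0.877, -0.083, 0.448]
ft_force: [0.3, -0.0, -1.7]
grip_width: 0.0184
```

Call:
jog_arm(deltas=[[[1,-38,0,-1.3,0,-0.9,10],[1,-38,0,-1.3,0,-0.9,10],[1,-38,0,-1.3,0,-0.9,10],[1,-38,0,-1.3,0,-0.9,10],[1,-20,0,-1.3,0,-0.9,10]]])

```text
clock: 4.8
eef_pos: [0.4595, -0.0789, 0.1905]
tool_rot: [0.086, 0.891, -0.052, 0.443]
ft_force: [-0.1, -0.4, -1.0]
grip_width: 0.0186
```

Run:
```python
from plan import *
gohang(-.085,0,.268,maxd=30,maxa=4)
```

```text
n 4 row [  4.  -26.3  -1.7] [-0.61 -0.5  -0.15] target tcp [ 0.425 -0.18   0.183]
[[0.459, -0.079, 0.19], [0.451, -0.104, 0.189], [0.442, -0.129, 0.187], [0.433, -0.154, 0.185], [0.425, -0.18, 0.183]]
joints [-0.124 -0.261 -1.088 -0.178 -0.071  0.033] F [-0.099 -0.424 -0.983] w 0.018567888015744338 t 4.8
hang in stand -0.06429006258023956 0.10699164986082604 0.2765377024014304 yaw -0.2127782779482366
```

j3 is close to its limit (−1.088 of −1.09), so I take a standoff farther out, nearer the hook.

Run:
```python
from plan import *
gohang(-.05,.10,.272,maxd=12,maxa=4)
gohang(-.05,.0,.268,maxd=30,maxa=4)
```

```text
n 2 row [-3.6 -2.2  8.2] [-1.21 -1.01 -0.31] target tcp [ 0.476 -0.087  0.187]
[[0.459, -0.079, 0.19], [0.468, -0.083, 0.188], [0.476, -0.087, 0.187]]
joints [-0.124 -0.261 -1.088 -0.178 -0.071  0.033] F [-0.099 -0.424 -0.983] w 0.018567888015744338 t 4.8
hang in stand -0.06429006258023956 0.10699164986082604 0.2765377024014304 yaw -0.2127782779482366
n 4 row [ -1.1 -26.1   5.4] [-0.61 -0.5  -0.15] target tcp [ 0.46  -0.185  0.183]
[[0.459, -0.079, 0.19], [0.459, -0.106, 0.189], [0.459, -0.132, 0.187], [0.459, -0.159, 0.185], [0.46, -0.185, 0.183]]
joints [-0.124 -0.261 -1.088 -0.178 -0.071  0.033] F [-0.099 -0.424 -0.983] w 0.018567888015744338 t 4.8
hang in stand -0.06429006258023956 0.10699164986082604 0.2765377024014304 yaw -0.2127782779482366
```

Call:
jog_arm(deltas=[[[-4,-2,8,-1.2,-1,-0.3,10],[-4,-2,8,-1.2,-1,-0.3,10],[0,-12,0,0,0,0,10],[0,-20,0,0,0,0,10],[0,-20,0,0,0,0,10]]])

```text
clock: 5.3
eef_pos: [0.4654, -0.1427, 0.1853]
tool_rot: [0.074, 0.887, -0.037, 0.454]
ft_force: [-0.4, -0.7, -1.4]
grip_width: 0.0184
```

Run:
```python
from plan import *
gohang(-.05,.0,.268,maxd=15,maxa=4)
```

```text
n 3 row [  0.5 -14.3   0.9] [-0.08 -0.25 -0.1 ] target tcp [ 0.46  -0.185  0.183]
[[0.465, -0.143, 0.185], [0.464, -0.157, 0.184], [0.462, -0.171, 0.183], [0.46, -0.185, 0.183]]
joints [-0.431 -0.171 -1.077 -0.263  0.214 -0.156] F [-0.368 -0.672 -1.395] w 0.018426335143227418 t 5.3
hang in stand -0.05019594918208754 0.042900172507990345 0.2710381196911326 yaw -0.16520055673893583
```

Call:
jog_arm(deltas=[[[0,-14,1,0,-0.2,-0.1,10],[0,-14,1,0,-0.2,-0.1,10],[0,-14,1,0,-0.2,-0.1,10],[0,0,0,0,0,0,10]]])

```text
clock: 5.7
eef_pos: [0.4548, -0.1864, 0.1749]
tool_rot: [0.076, 0.888, -0.038, 0.452]
ft_force: [0.4, -0.6, -2.0]
grip_width: 0.0183
```

Run:
```python
from plan import *
gohang(-.05,.0,.268,maxd=15,maxa=4)
h=hang(); th=np.linspace(0,6.283,40)
seat=np.array([[x,0,z] for x,z in((-29,260),(-18,245),(24,245),(34,250),(34,305))])/1e3
seat=S+seat[:,:1]*sx+np.array([0,0,1])*seat[:,2:]
outs=[]
for n,(u0,v0) in(('scene',(210,120)),('top',(330,170))):
    im=cv2.resize(camera(n)[v0:v0+110,u0:u0+100,::-1],None,fx=4,fy=4,interpolation=2)
    d=im.copy()
    loop=[h+[0,0,-.016]+sy*.020*np.cos(t)+np.array([0,0,.020*np.sin(t)]) for t in th]
    for P,c in((seat,(255,0,255)),(loop,(0,0,255))): cv2.polylines(d,[((proj(n,P)-[u0,v0]+.5)*4).astype(np.int32)],False,c,1)
    outs+=[d if n=='scene' else im]
cv2.imwrite('pics/c5.png',np.hstack(outs))
```

```text
n 1 row [-9.   1.9 -0.5] [-0.41 -0.99 -0.41] target tcp [ 0.46  -0.185  0.183]
[[0.455, -0.186, 0.175], [0.46, -0.185, 0.183]]
joints [-0.598 -0.113 -1.063 -0.275  0.344 -0.261] F [ 0.425 -0.591 -1.961] w 0.01829615930741472 t 5.7
hang in stand -0.05336946036257341 -0.0018328735134582243 0.26072574266392645 yaw -0.1686696707088139
```

View pics/c5.png

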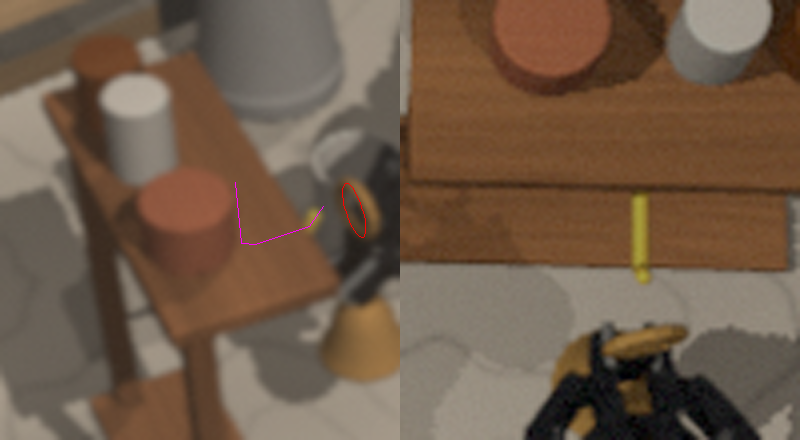

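Run:
```python
from plan import *
from fit import bellpts,render,Rz
from scipy.optimize import minimize
def st(p): h=p-S; return np.round([h@sx,h@sy,h[2]],4)
t,e=tri((289,172.5),(390.3,239.5)); print('tip',st(t),e)
t,e=tri((300.5,172.5),(392,255.5)); print('ring centre',st(t),e,'pred',st(hang()+[0,0,-.016]))
ms={}
for n in('scene','top'):
    im=camera(n); e=proj(n,hang()+[0,0,-.016])[0]
    h=cv2.cvtColor(im,cv2.COLOR_RGB2HSV)
    br=cv2.inRange(h,(8,90,60),(24,255,255))
    for m in masks_of('bell',n):
        ys,xs=np.where(m['pixels']); print(n,round(m['conf'],2),m['at'],xs.min(),xs.max(),ys.min(),ys.max(),'exp',e)
    m=[m for m in masks_of('bell',n) if np.hypot(*(np.array(m['at'])-e))<40]
    if m: ms[n]=m[0]['pixels']
B=bellpts()
sil=[i for i in range(len(B)) if not .060<B[i,2]<.118]
B=B[sil]
h0=hang(); yaw0=-.17
def score(p):
    r=R.from_euler('zyx',[p[3],p[4],p[5]]); P=r.apply(B-[0,0,.144])+np.array(p[:3])
    s=0
    for n,m in ms.items():
        q=render(n,P); s+=(q&m).sum()/(q|m).sum()
    return -s
x0=np.array([*(h0-[0,0,.016]),yaw0,0,0]); print(score(x0))
best=None
for dy in(-.25,0,.25):
    x=x0.copy();x[3]+=dy
    sim=np.vstack([x]+[x+d for d in np.diag([.01,.01,.01,.2,.1,.1])])
    r=minimize(score,x,method='Nelder-Mead',options=dict(initial_simplex=sim,maxiter=300))
    print(r.fun,st(r.x[:3]),r.x[3:])
```

```text
tip [-0.0243  0.0007  0.2569] 0.0003749269240708815
ring centre [-0.0587 -0.0032  0.2413] 0.005577480613507845 pred [-0.0536 -0.0004  0.2446]
scene 0.95 [299.0, 201.1] 290 312 165 216 exp [298.3022 172.4206]
scene 0.77 [324.7, 417.6] 305 342 378 440 exp [298.3022 172.4206]
scene 0.61 [362.8, 398.0] 354 375 383 414 exp [298.3022 172.4206]
top 0.74 [156.8, 188.3] 130 176 158 207 exp [389.9494 253.3746]
top 0.68 [386.5, 257.1] 367 401 250 277 exp [389.9494 253.3746]
top 0.65 [151.8, 225.3] 137 165 214 240 exp [389.9494 253.3746]
top 0.58 [222.0, 233.9] 168 270 190 277 exp [389.9494 253.3746]
-1.2115360720664752
-1.2746167582089076 [-0.0535  0.0022  0.2464] [-0.0961  0.0206  0.0067]
-1.2746308194680769 [-0.0539  0.0011  0.2458] [-0.0864  0.0219  0.0021]
-1.2823862360001284 [-0.0535  0.0035  0.2475] [-0.0863  0.0206 -0.0024]
```

Mask fit: the ring centre is at stand (−54, +1, 246) mm, upright, and the hook tip is at y ≈ 0, which agrees with the prediction. I raise about 6 mm and push forward with force checks.

Run:
```python
from plan import *
gohang(-.05,.0,.2665,maxd=15,maxa=4)
gohang(.004,.0,.2665,maxd=12,maxa=4)
```

```text
n 1 row [-5.4 -0.1  0.6] [-0.23 -0.78 -0.2 ] target tcp [ 0.46  -0.185  0.181]
[[0.456, -0.185, 0.177], [0.46, -0.185, 0.181]]
joints [-0.594 -0.116 -1.062 -0.275  0.344 -0.261] F [-0.009 -0.084 -1.432] w 0.018502790709950288 t 6.1
hang in stand -0.05251129919205128 0.00012420312409477073 0.26274255255879947 yaw -0.1649027824315462
n 5 row [-7.4  0.   8.9] [-0.05 -0.16 -0.04] target tcp [ 0.513 -0.194  0.181]
[[0.456, -0.185, 0.177], [0.468, -0.187, 0.178], [0.479, -0.188, 0.179], [0.49, -0.19, 0.179], [0.502, -0.192, 0.18], [0.513, -0.194, 0.181]]
joints [-0.594 -0.116 -1.062 -0.275  0.344 -0.261] F [-0.009 -0.084 -1.432] w 0.018502790709950288 t 6.1
hang in stand -0.05251129919205128 0.00012420312409477073 0.26274255255879947 yaw -0.1649027824315462
```

Call:
jog_arm(deltas=[[[-5,0,1,0,-0.7,0,10],[0,0,0,0,0,0,10],[-6.5,0,9,0,0,0,10],[-6.5,0,9,0,0,0,10]]])

```text
clock: 6.5
eef_pos: [0.483, -0.1883, 0.1816]
tool_rot: [0.073, 0.884, -0.038, 0.46]
ft_force: [0.5, -0.4, -1.2]
grip_width: 0.0185
```

Run:
```python
from plan import *
gohang(.004,.0,.2665,maxd=12,maxa=4)
```

```text
n 3 row [-5.7 -0.2  8.5] [-0.07  0.02 -0.05] target tcp [ 0.513 -0.194  0.181]
[[0.483, -0.188, 0.182], [0.493, -0.19, 0.181], [0.503, -0.192, 0.181], [0.513, -0.194, 0.181]]
joints [-0.555 -0.065 -1.025 -0.311  0.317 -0.232] F [ 0.48  -0.366 -1.231] w 0.018462598820816804 t 6.5
hang in stand -0.02677837758202606 0.0008797975114576044 0.2671083552389713 yaw -0.1645134086698621
```

No contact so far, and the loop is at the tip. Continuing.

Call:
jog_arm(deltas=[[[-5.5,0,8.5,0,0,0,10],[-5.5,0,8.5,0,0,0,10],[-5.5,0,8.5,0,0,0,10],[0,0,0,0,0,0,10]]])

```text
clock: 6.9
eef_pos: [0.5189, -0.1941, 0.1813]
tool_rot: [0.072, 0.884, -0.038, 0.461]
ft_force: [0.0, 0.1, -1.0]
grip_width: 0.0189
```

Run:
```python
from plan import *
gohang(.004,.0,.250,maxd=8,maxa=4)
outs=[]
for n,(u0,v0) in(('scene',(210,120)),('top',(330,170))):
    outs+=[cv2.resize(camera(n)[v0:v0+110,u0:u0+100,::-1],None,fx=4,fy=4,interpolation=2)]
cv2.imwrite('pics/c6.png',np.hstack(outs))
```

```text
n 3 row [ 5.7 -0.2  1.7] [-0.05  0.06 -0.02] target tcp [ 0.513 -0.194  0.165]
[[0.519, -0.194, 0.181], [0.517, -0.194, 0.176], [0.515, -0.194, 0.17], [0.513, -0.194, 0.165]]
joints [-0.512  0.009 -0.962 -0.332  0.284 -0.206] F [ 0.018  0.128 -0.992] w 0.018903313876360812 t 6.9
hang in stand 0.00935852677973248 0.0008251549016325622 0.2667638387843782 yaw -0.16334884446206266
```

View pics/c6.png

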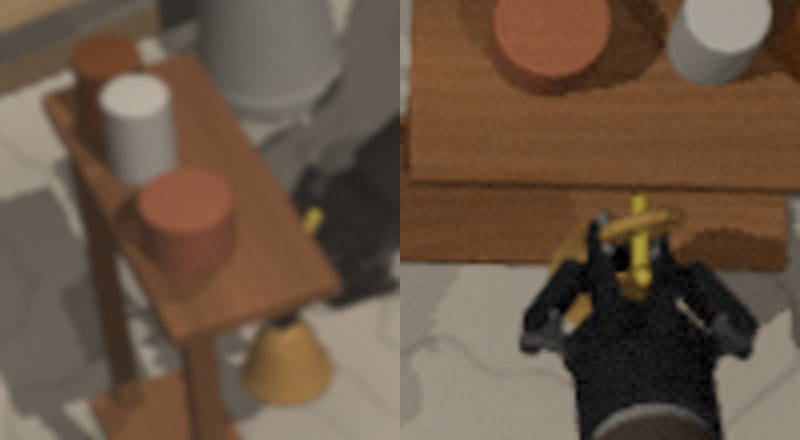

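The hook passes through the loop: tip at about (640,280) in front of the ring at about (640,222), and no contact force. Lowering now.

Call:
jog_arm(deltas=[[[5,0,1,0,0,0,10],[5,0,1,0,0,0,10],[3,0,1,0,0,0,10],[0,0,0,0,0,0,10]]])

```text
clock: 7.4
eef_pos: [0.5099, -0.1922, 0.1657]
tool_rot: [0.073, 0.885, -0.037, 0.459]
ft_force: [-0.3, 0.1, -1.3]
grip_width: 0.0183
```

Run:
```python
from plan import *
gohang(.004,.0,.250,maxd=8,maxa=4)
```

```text
n 1 row [-1.1 -1.2  3.6] [-0.16 -0.09 -0.19] target tcp [ 0.513 -0.194  0.165]
[[0.51, -0.192, 0.166], [0.513, -0.194, 0.165]]
joints [-0.52   0.035 -0.999 -0.389  0.289 -0.21 ] F [-0.335  0.12  -1.321] w 0.018337486036457594 t 7.4
hang in stand 0.0006169428019765118 0.0011952094475863415 0.2512195768377746 yaw -0.16351664857332174
```

Call:
jog_arm(deltas=[[[1.5,0,2,0,0,0,10],[0,0,0,0,0,0,10]]])

```text
clock: 7.6
eef_pos: [0.5104, -0.1924, 0.163]
tool_rot: [0.073, 0.885, -0.037, 0.459]
ft_force: [-0.4, -0.9, -0.6]
grip_width: 0.0183
```

Call:
jog_arm(deltas=[[[1.5,0,1,0,0,0,10],[0,0,0,0,0,0,10]]])

```text
clock: 7.8
eef_pos: [0.5117, -0.193, 0.1631]
tool_rot: [0.073, 0.884, -0.038, 0.461]
ft_force: [0.5, 0.4, -1.0]
grip_width: 0.0183
```

Call:
jog_arm(deltas=[[[0,0,0,0,0,0,10]]])

```text
clock: 7.9
eef_pos: [0.5117, -0.193, 0.163]
tool_rot: [0.073, 0.884, -0.038, 0.461]
ft_force: [-0.3, 0.5, -1.6]
grip_width: 0.0184
```

Call:
jog_arm(deltas=[[[2,0,1.2,0,0,0,10],[0,0,0,0,0,0,10]]])

```text
clock: 8.1
eef_pos: [0.5132, -0.1936, 0.1631]
tool_rot: [0.072, 0.883, -0.039, 0.463]
ft_force: [0.3, 0.6, -1.5]
grip_width: 0.0185
```

Call:
jog_arm(deltas=[[[2,0,1.2,0,0,0,10],[0,0,0,0,0,0,10]]])

```text
clock: 8.3
eef_pos: [0.5146, -0.1942, 0.1631]
tool_rot: [0.071, 0.881, -0.039, 0.465]
ft_force: [-0.1, 0.8, 0.3]
grip_width: 0.0181
```

Call:
jog_arm(deltas=[[[0,0,0,0,0,0,10]]])

```text
clock: 8.4
eef_pos: [0.5146, -0.1941, 0.1631]
tool_rot: [0.071, 0.881, -0.039, 0.465]
ft_force: [-0.7, 0.9, 1.4]
grip_width: 0.0184
```

The weight is taken up (Fz went from −1.3 to +1.4). I open, then retreat horizontally.

Call:
jog_arm(deltas=[[[0,0,0,0,0,0,24],[0,0,0,0,0,0,36],[0,0,0,0,0,0,50],[0,0,0,0,0,0,60],[0,0,0,0,0,0,60]]])

```text
clock: 8.9
eef_pos: [0.513, -0.1936, 0.1604]
tool_rot: [0.072, 0.883, -0.039, 0.463]
ft_force: [0.2, -0.4, -1.0]
grip_width: 0.0602
```

Run:
```python
from plan import *
gohang(-.046,.0,.250,maxd=12,maxa=4)
```

```text
n 5 row [ 5.  -0.1 -8.6] [-0.04  0.09 -0.01] target tcp [ 0.464 -0.186  0.165]
[[0.513, -0.194, 0.16], [0.503, -0.192, 0.161], [0.493, -0.191, 0.162], [0.483, -0.189, 0.163], [0.474, -0.187, 0.164], [0.464, -0.186, 0.165]]
joints [-0.52   0.064 -1.009 -0.437  0.29  -0.21 ] F [ 0.206 -0.431 -1.   ] w 0.06015145582700501 t 8.9
hang in stand 0.003058124433544847 0.000528566368602551 0.2457842370134169 yaw -0.1647759691756522
```

Call:
jog_arm(deltas=[[[5,0,-8,0,0,0,60],[5,0,-8,0,0,0,60],[5,0,-8,0,0,0,60],[5,0,-8,0,0,0,60],[5,0,-8,0,0,0,60]]])

```text
clock: 9.4
eef_pos: [0.4645, -0.1862, 0.1639]
tool_rot: [0.072, 0.884, -0.038, 0.461]
ft_force: [-1.2, -0.1, -1.3]
grip_width: 0.0601
```

Run:
```python
from plan import *
gohang(-.056,.0,.250,maxd=12,maxa=4)
for n in('scene','top'):
    camera(n)
    for m in masks_of('bell',n):
        ys,xs=np.where(m['pixels']); print(n,round(m['conf'],2),m['at'],xs.min(),xs.max(),ys.min(),ys.max())
print(proj('scene',S+[0,0,.13]),proj('top',S+[0,0,.13]))
```

```text
n 1 row [ 5.6  0.1 -9.2] [-0.12  0.23 -0.03] target tcp [ 0.454 -0.184  0.165]
[[0.465, -0.186, 0.164], [0.454, -0.184, 0.165]]
joints [-0.588 -0.042 -1.088 -0.393  0.346 -0.254] F [-1.162 -0.102 -1.326] w 0.06007826571637141 t 9.4
hang in stand -0.04561238595451028 1.2935543896993792e-05 0.24931293706888827 yaw -0.16260207066260757
scene 0.86 [323.6, 418.6] 305 342 378 440
scene 0.67 [365.9, 400.3] 353 376 383 414
scene 0.65 [283.1, 212.7] 272 295 198 224
scene 0.27 [341.7, 263.8] 330 366 245 272
top 0.95 [152.7, 229.2] 140 164 215 240
top 0.88 [385.0, 242.9] 367 398 226 257
top 0.76 [159.1, 186.2] 131 177 160 207
top 0.41 [224.0, 199.4] 167 269 190 213
[[283.269 206.343]] [[382.979 240.4  ]]
```

The bell stays on the hook after release (scene ≈(283,213), top ≈(385,243)). I move the hand sideways clear, then go for the lid.

Call:
jog_arm(deltas=[[[0,15,0,0,0,0,60],[0,35,0,0,0,0,60],[0,35,0,0,0,0,60],[0,35,0,0,2,0,40],[0,35,0,0,4,0,20]]])

```text
clock: 10.1
eef_pos: [0.4976, -0.0395, 0.1713]
tool_rot: [0.079, 0.91, -0.036, 0.404]
ft_force: [0.7, -0.4, -0.8]
grip_width: 0.0316
```

```bash
cat >> plan.py <<'E'
BK=np.array([.5543,.1959,0]); BA=-.1885; bx=np.array([np.cos(BA),np.sin(BA),0]); by=np.array([-bx[1],bx[0],0])
def bpt(x,y,z): return BK+bx*x+by*y+[0,0,z]
E
python3 - <<'E'
from plan import *
r=orient(BA,np.radians(85))
go(bpt(.03,0,.30),r,grasp=False,maxa=7)
h=hang()-S; e=get_obs()['eef_pos']-S;print(e@sx,e@sy)
print(bpt(.12,0,.2))
E
```

```text
n 7 row [-14.8  34.5 -13.2] [0.05 6.13 0.11] target tcp [0.584 0.19  0.3  ]
[[0.498, -0.039, 0.171], [0.504, -0.005, 0.191], [0.512, 0.028, 0.211], [0.522, 0.061, 0.23], [0.535, 0.094, 0.249], [0.549, 0.127, 0.267], [0.566, 0.159, 0.284], [0.584, 0.19, 0.3]]
joints [-0.002 -0.134 -0.975 -0.099 -0.128  0.116] F [ 0.715 -0.38  -0.76 ] w 0.03163624431277816 t 10.1
-0.018446194493455404 0.14947563403222894
[0.672 0.173 0.2  ]
```

Call:
jog_arm(deltas=[[[-20,28,-20,0,6.1,0,0],[-20,34,-18,0,6.1,0,0],[-15,34,-15,0,6.1,0,0],[-15,34,-13,0,6.1,0,0],[-15,34,-13,0,6.1,0,0]]])

```text
clock: 10.6
eef_pos: [0.5349, 0.1051, 0.2629]
tool_rot: [0.082, 0.981, -0.014, 0.177]
ft_force: [1.8, 0.2, 0.6]
grip_width: 0.0
```

Run:
```python
from plan import *
r=orient(BA,np.radians(85))
go(bpt(.05,0,.29),r,grasp=False,maxa=7)
go(bpt(.13,0,.28),r,grasp=False,maxa=7)
```

```text
n 3 row [-19.6  30.7  -4. ] [0.11 5.14 0.4 ] target tcp [0.603 0.187 0.29 ]
[[0.535, 0.105, 0.263], [0.557, 0.133, 0.274], [0.58, 0.16, 0.283], [0.603, 0.187, 0.29]]
joints [ 0.277  0.069 -0.182  0.995 -0.149  0.419] F [1.751 0.154 0.602] w 1.6526569867376877e-05 t 10.6
n 4 row [-33.4  22.8   4.3] [0.09 3.85 0.3 ] target tcp [0.682 0.172 0.28 ]
[[0.535, 0.105, 0.263], [0.571, 0.122, 0.271], [0.608, 0.139, 0.276], [0.645, 0.155, 0.279], [0.682, 0.172, 0.28]]
joints [ 0.277  0.069 -0.182  0.995 -0.149  0.419] F [1.751 0.154 0.602] w 1.6526569867376877e-05 t 10.6
```

Call:
jog_arm(deltas=[[[-33,23,0,0,3.9,0.3,0],[-33,23,2,0,3.9,0.3,0],[-33,23,4,0,3.9,0.3,0],[-33,23,4,0,3.9,0.3,0]]])

```text
clock: 11.0
eef_pos: [0.6744, 0.1775, 0.2924]
tool_rot: [0.089, 0.995, 0.001, 0.051]
ft_force: [1.7, -0.3, 0.6]
grip_width: 0.0001
```

Run:
```python
from plan import *
r=orient(BA,np.radians(85))
go(bpt(.13,0,.28),r,grasp=False,maxa=7)
go(bpt(.125,0,.195),r,grasp=False,maxa=7,maxd=30)
e=get_obs()['eef_pos']-BK; print('basket xy',e@bx,e@by)
```

```text
n 1 row [-7.3 -4.6 13.1] [0.69 0.77 0.49] target tcp [0.682 0.172 0.28 ]
[[0.674, 0.177, 0.292], [0.682, 0.172, 0.28]]
joints [ 0.272  0.578  0.663  1.56  -0.034  0.45 ] F [ 1.711 -0.286  0.622] w 0.0001383113693055111 t 11.0
n 4 row [ 1.4 -1.3 24.3] [0.17 0.19 0.12] target tcp [0.677 0.172 0.195]
[[0.674, 0.177, 0.292], [0.675, 0.176, 0.268], [0.676, 0.175, 0.244], [0.677, 0.174, 0.219], [0.677, 0.172, 0.195]]
joints [ 0.272  0.578  0.663  1.56  -0.034  0.45 ] F [ 1.711 -0.286  0.622] w 0.0001383113693055111 t 11.0
basket xy 0.12139986230505817 0.004391797128624066
```

Call:
jog_arm(deltas=[[[-5,-2,20,0,0,0,0],[-2,-2,25,0,0,0,0],[0,0,25,0,0,0,0],[0,0,25,0,0,0,0]]])

```text
clock: 11.4
eef_pos: [0.7039, 0.1767, 0.1892]
tool_rot: [0.089, 0.995, 0.002, 0.053]
ft_force: [0.5, 0.2, 0.7]
grip_width: 0.0003
```

```bash
cat >> plan.py <<'E'
def lid(th,rho=.14,gap=.012):
    return bpt(.08-rho*np.cos(th)+gap*np.sin(th),0,.063+rho*np.sin(th)+gap*np.cos(th))
E
python3 - <<'E'
from plan import *
from h import *
o=get_obs(); e=o['eef_pos']-BK; print('basket',e@bx,e@by,e[2],o['ft_force'],o['joint_pos'])
p=None
for th in(1.6,1.4,1.2,1.0,.8,.6,.4,.2,.05):
    q=lid(th,.14,.011 if th>.6 else .006); e=q-BK; print(th,np.round([e@bx*1e3,e[2]*1e3],1))
E
```

```text
basket 0.1505213934545255 0.009200281470003055 0.18916764358198623 [0.519 0.164 0.734] [ 0.259  0.643  0.511  1.338 -0.031  0.435]
1.6 [ 95.1 202.6]
1.4 [ 67.  202.8]
1.2 [ 39.5 197.5]
1.0 [ 13.6 186.7]
0.8 [ -9.6 171.1]
0.6 [-32.2 147. ]
0.4 [-46.6 123. ]
0.2 [-56.   96.7]
0.05 [-59.5  76. ]
```

Call:
jog_arm(deltas=[[[25,-4,0,0,0,0,0],[22,-4,0,0,0,0,0],[14,0,0,0,0,0,0],[14,0,0,0,0,0,0],[14,0,0,0,0,0,0]]])

```text
clock: 11.9
eef_pos: [0.6128, 0.1836, 0.1638]
tool_rot: [0.089, 0.995, -0.001, 0.046]
ft_force: [2.4, -0.8, -1.7]
grip_width: -0.0003
```

Run:
```python
from plan import *
o=get_obs(); e=o['eef_pos']-BK; print('basket',e@bx,e@by,e[2],o['ft_force'],o['joint_pos'])
```

```text
basket 0.0597749649478642 -0.0011175676109293087 0.16381963411320494 [ 2.389 -0.76  -1.687] [ 0.309  0.485  0.18   1.182 -0.037  0.486]
```

Call:
jog_arm(deltas=[[[14,0,-10,0,0,0,0],[14,0,-10,0,0,0,0],[14,0,-8,0,0,0,0],[13,0,2,0,0,0,0],[13,0,5,0,0,0,0]]])

```text
clock: 12.4
eef_pos: [0.543, 0.1972, 0.1785]
tool_rot: [0.089, 0.995, -0.001, 0.048]
ft_force: [2.6, -0.8, 0.8]
grip_width: -0.0
```

Run:
```python
from plan import *
o=get_obs(); e=o['eef_pos']-BK; print('basket',e@bx,e@by,e[2],o['ft_force'],o['joint_pos'])
camera('scene')
for m in masks_of('basket_lid','scene'): ys,xs=np.where(m['pixels']); print(m['conf'],m['at'],xs.min(),xs.max(),ys.min(),ys.max())
```

```text
basket -0.011316791676661645 -0.0008782404303690624 0.17846637442096844 [ 2.588 -0.775  0.789] [ 0.371  0.355  0.018  1.15  -0.044  0.549]
0.86 [324.9, 316.6] 298 378 261 369
```

Call:
jog_arm(deltas=[[[7,0,17,0,0,0,0],[7,0,17,0,0,0,0],[5,0,12,0,0,0,0],[5,0,12,0,0,0,0],[2,0,12,0,0,0,0]]])

```text
clock: 13.0
eef_pos: [0.5246, 0.203, 0.1085]
tool_rot: [0.088, 0.995, 0.001, 0.049]
ft_force: [0.3, 0.4, 2.5]
grip_width: 0.0002
```

Run:
```python
from plan import *
o=get_obs(); e=o['eef_pos']-BK; print('basket',e@bx,e@by,e[2],o['ft_force'],o['joint_pos'])
```

```text
basket -0.03051656467531349 0.0014444712938590466 0.1084617864250909 [0.267 0.434 2.537] [ 0.393  0.38  -0.14   0.963 -0.044  0.568]
```

Call:
jog_arm(deltas=[[[6,0,10,0,0,0,0],[5,0,10,0,0,0,0],[4,0,10,0,0,0,0],[2,0,8,0,0,0,0],[0,0,4,0,0,0,0]]])

```text
clock: 13.5
eef_pos: [0.5124, 0.2063, 0.0648]
tool_rot: [0.088, 0.995, 0.001, 0.051]
ft_force: [-15.7, -4.8, 41.1]
grip_width: -0.0001
```

Run:
```python
from plan import *
o=get_obs(); e=o['eef_pos']-BK; print('basket',e@bx,e@by,e[2],o['ft_force'],o['joint_pos'])
```

```text
basket -0.043130010504464585 0.002393126701453401 0.06484752655547801 [-15.687  -4.833  41.122] [ 0.408  0.408 -0.227  0.846 -0.046  0.583]
```

The lid is firmly against the rim: TCP z is 64.8 mm, the lid's top surface is 65 mm, and the pressing force is 41 N. Lifting off to check.

Call:
jog_arm(deltas=[[[0,0,-8,0,0,0,0],[0,0,-30,0,0,0,0],[0,0,-40,0,0,0,0],[15,0,-40,0,0,0,0],[40,0,-20,0,0,0,0]]])

```text
clock: 14.0
eef_pos: [0.4438, 0.2164, 0.1973]
tool_rot: [0.09, 0.995, 0.0, 0.047]
ft_force: [-0.3, 0.0, 0.4]
grip_width: -0.0002
```

Call:
jog_arm(deltas=[[[45,0,0,0,0,0,0],[45,0,0,0,0,0,0],[20,0,0,0,0,0,0],[0,0,0,0,0,0,0]]])

```text
clock: 14.4
eef_pos: [0.3306, 0.2377, 0.1898]
tool_rot: [0.089, 0.995, 0.003, 0.049]
ft_force: [0.4, 0.3, -0.4]
grip_width: 0.0003
```

Run:
```python
from fit import *
o=get_obs(); print(o['eef_pos'],o['ft_force'])
c1=camera('scene');c2=camera('top')
d1=c1[:,:,::-1].copy()
a=cv2.resize(d1[160:390,215:400],None,fx=2.2,fy=2.2,interpolation=2)
b=cv2.resize(c2[170:285,160:420,::-1],None,fx=1.5,fy=1.5,interpolation=2)
H=a.shape[0]; e=cv2.resize(c1[240:390,270:400,::-1],None,fx=2.9,fy=2.9,interpolation=2)
P=basketpts([.5543,.1959,-.1885,0.],['tl','tr','br','bl','tl'])
q=((proj('scene',P)-[270,240]+.5)*2.9).astype(np.int32); print(q.tolist())
right=np.zeros((max(H,b.shape[0]+e.shape[0]),max(b.shape[1],e.shape[1]),3),np.uint8)
right[:b.shape[0],:b.shape[1]]=b; right[b.shape[0]:b.shape[0]+e.shape[0],:e.shape[1]]=e
L=np.zeros((right.shape[0],a.shape[1],3),np.uint8);L[:H]=a
f=np.hstack([L,right]); print(f.shape); s=min(1,800/f.shape[1],600/f.shape[0]); cv2.imwrite('pics/c7.png',cv2.resize(f,None,fx=s,fy=s,interpolation=3))
for n in('scene','top'):
    for t in('bell','basket_lid','demitasse','sugar_jar','mug','cezve','scoop'):
        for m in masks_of(t,n)[:3]: print(n,t,round(m['conf'],2),m['at'])
```

```text
[0.3306 0.2377 0.1898] [ 0.4204  0.2988 -0.3769]
[[351, 301], [237, 113], [86, 172], [187, 373], [351, 301]]
(607, 797, 3)
scene bell 0.85 [324.8, 420.7]
scene bell 0.69 [361.5, 312.9]
scene bell 0.64 [362.0, 396.6]
scene basket_lid 0.78 [365.0, 314.7]
scene demitasse 0.58 [338.5, 313.8]
scene sugar_jar 0.63 [423.9, 380.8]
scene mug 0.66 [300.3, 169.5]
scene mug 0.23 [254.7, 188.0]
scene cezve 0.96 [234.3, 312.9]
scene scoop 0.72 [343.7, 263.5]
top bell 0.92 [380.9, 243.8]
top bell 0.9 [159.5, 189.4]
top bell 0.78 [152.7, 225.0]
top basket_lid 0.87 [219.6, 266.2]
top basket_lid 0.36 [468.7, 310.6]
top basket_lid 0.32 [307.8, 294.6]
top demitasse 0.61 [241.9, 247.6]
top mug 0.56 [468.9, 309.5]
top cezve 0.64 [300.5, 154.3]
top cezve 0.17 [133.8, 285.8]
top scoop 0.61 [307.8, 295.8]
```

View pics/c7.png

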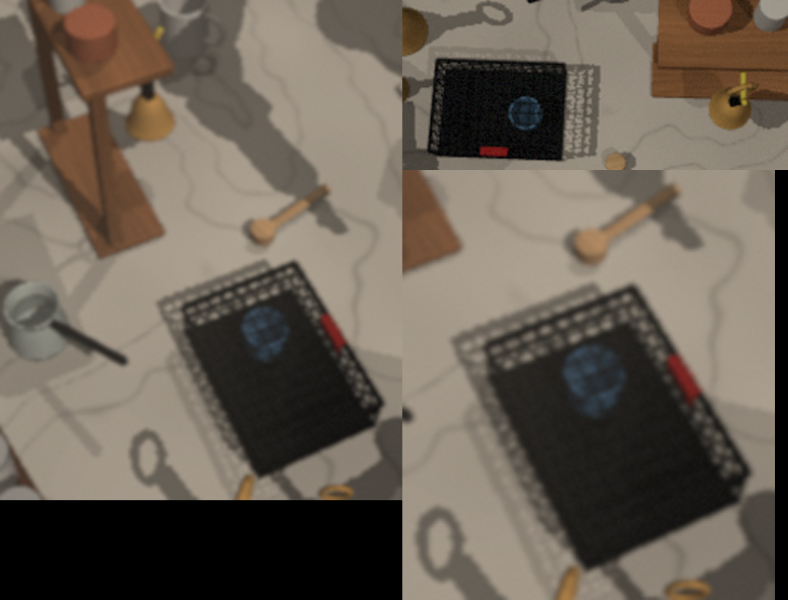

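The lid lies flat over the cup with the tab at the front rim, the bell hangs on the hook, and the bystanders are unmoved. One numeric check of the tab angle and bell stillness, then hand in.

Run:
```python
from fit import *
for k in range(2):
  for n in('scene','top'):
    im=camera(n); h=cv2.cvtColor(im,cv2.COLOR_RGB2HSV)
    red=(cv2.inRange(h,(0,150,70),(6,255,255))|cv2.inRange(h,(174,150,70),(180,255,255)))
    c,l,s,ce=cv2.connectedComponentsWithStats(red)
    print(n,[(ce[i].round(1).tolist(),s[i][:5].tolist()) for i in range(1,c) if s[i][4]>15 and 150<ce[i][0]<400 and ce[i][1]>200])
    print(' bell',[np.round(m['at'],1).tolist() for m in masks_of('bell',n)])
for n in('scene','top'):
    for a in(0,.05,.1): print(n,a,proj(n,basketpts([.5543,.1959,-.1885,a],['tm'])))
```

```text
scene [([159.7, 288.8], [154, 286, 12, 6, 24]), ([367.6, 312.2], [363, 305, 11, 16, 70])]
 bell [[363.1, 400.9], [324.3, 420.9], [279.8, 213.4]]
top [([221.2, 271.5], [212, 269, 19, 6, 109])]
 bell [[159.5, 189.2], [151.6, 224.3], [381.2, 240.6], [241.8, 245.1]]
scene [([159.1, 289.0], [154, 285, 12, 7, 25]), ([367.5, 312.0], [363, 305, 10, 16, 68])]
 bell [[364.2, 402.1], [278.6, 213.9], [324.4, 418.4]]
top [([221.1, 271.5], [212, 269, 19, 6, 109])]
 bell [[382.0, 243.5], [151.6, 227.2], [157.8, 188.8]]
scene 0 [[369.9729 309.3235]]
scene 0.05 [[370.195 307.801]]
scene 0.1 [[370.287  306.3199]]
top 0 [[221.8862 274.3625]]
top 0.05 [[221.3736 273.8287]]
top 0.1 [[220.8696 273.1292]]
```

```bash
python3 -c "
from workcell import *
print(job_done())"
```

```text
the job is handed in; nothing more can be done
None
```

The bell is hanging by its loop on the yellow hook, and the basket's lid is shut with the red tab at the front rim. I handed the job in after about 15 s of robot time. `job_done` reports no verdict, so what follows is from my own checks.

- **Bell:** The jaws closed to about 18 mm on the black grip. I lifted the bell straight out, threaded the loop over the hook and lowered it until the hook took its weight. After release and retreat, the last pictures show it hanging upright on the hook. Its position varied by about 1–3 pixels between repeat looks, which is within the trained network's noise.
- **Lid:** I pushed it over from behind and pressed it down until the fingertips stood at z = 64.8 mm with about 41 N. The lid's top surface should be at 65 mm when shut. The tab's pixels fit a closed lid to 2–3 pixels, the same offset the fit already had at the basket's front corners. They cannot separate 0 from 0.05 rad on their own, so the pressed height is the stronger evidence.
- **Bystanders:** The cup is still in the basket, and the cup, cezve, scoop and mug are where they were in the first pictures. The jar was only picked up by the network and not measured again. I did not check the canister separately, but the arm never went near it.
- **Disagreements:**
  - The scene camera disagreed with my fit by about 2–3 pixels throughout.
  - The bell's yaw in the hand differed from the tool's by about 0.07 rad.
  - Joint 3 came very close to its limit (−1.088 of −1.09) near the hook, but did not pass it in any reading.

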